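# Sort salvaged motor-drive parts into their stock bins

### The arm

A 6-joint arm with a two-finger parallel gripper is mounted at the origin on the work surface. World frame = base frame: x ahead of the robot, y to its left, z up, the work surface at z = 0. Lengths are in m, angles in rad, forces in N, time in s.
With the tool pointing down it reaches from about 0.375 to 0.9 m from the base axis. Payload 3.1 kg.
Tool frame: the origin (TCP) lies at the centre of the arm's flange, where the gripper is bolted on; the fingertips stand robot.tip_extent ahead of it and the grasp point (between the pads) lies 164 mm ahead of it (robot.tip_extent is the distance from the TCP to the fingertips, in m); z points along the fingers, y is the line along which they close (so a half turn about z gives the same grasp; the last joint's range is limited). The gripper opens to 87 mm and grips with 3 to 60 N. Pads are 19 mm wide; open, the fingers measure 117 mm over their backs; the gripper's body (75 mm by 190 mm) begins 51 mm behind the grasp point.
Start: joints at [-1.478, 0.527, 1.433, -0, 1.181, -0.178], TCP at [0.167, -0.602, 0.405] pointing down, gripper open.
Joint ranges: [-3.08, 3.08], [-0.75, 2.2], [0.22, 2.44], [-1.43, 4.57], [0, 2.65], [-2.85, 2.85]. Speed limits (rad/s): [2.79, 2.79, 3.14, 3.14, 3.14, 3.14].

### API

Orientations are given as a unit quaternion [x, y, z, w].
In Python, from rig import get_obs, camera, hand_in, cut_out, robot gives the robot as it stands.
- The arm moves only by the tool step_arm, never from a script. Its argument "rows" is a list of rows, each a list of 6 numbers: the shift along the world's x, y, z in m, then the turn, a rotation vector about the world's x, y, z in degrees. A call has 1 to 12 rows; each row shifts and turns the commanded pose from where the row before left it; what a row does not reach is not made up. A row lasts 1/8 s, in which the tool goes at most 62.5 mm and 10.7 degrees, less where a joint would pass 70% of its speed; a pose out of reach is approached as far as the arm can. A call is refused whole if a number of a shift passes 0.0625 or a number of a turn 10.7, either way. A call with a gripper value outside its range is refused whole. "jaw" is the finger opening in m, from 0 to 0.087, set as the call begins (left out, the last holds). The fingers move at their own pace and stop on an object; "squeeze" is the grip in N (left out, the last holds). Time passes only in rows, so rows that do not move let the fingers close. It gives the time, the measured TCP pose, the force, the opening and the grip force at its end, in the units of the state.
- get_obs(): the state, without advancing time (a new reading comes with each control period).
- camera(name): name is "scene" or "top" or "wrist"; returns a dict with "pixels" (384x512x3 uint8, blue, green, red), "depth" (384x512 float32, m along the optical axis (not along the pixel's ray), 0 where there is no reading), "fov_y" (degrees; the focal length in pixels is half the picture's height over the tangent of half this angle, whatever the lens; pixels are square), "cx", "cy" (the principal point, pixels), "extrinsics" (4x4, takes a point from camera to world coordinates); the wrist camera has in their place "mount" (4x4, takes a point from camera to tool coordinates, whose origin is the TCP and whose axes are the flange's). Camera axes: x right, y up, looking along -z (the intrinsics and any distortion apply to the point x, -y, -z); pixel columns grow to the right and rows downward; lengths in m; the calibration is good to about 2 mm. A picture is of the moment at which its call begins: read the wrist's pose just before it.
- hand_in(): hands the job in; it is judged then, once.
Trained networks look in the newest picture that a camera, given by its name, has taken for a name from the list of things; names that differ only in an ending like _2 or _b are one class to them, and where a whole thing is asked for, a point or a joint stands for the part that bears it (a point fixed in the world has none). Each returns a list of dicts, best first, with "confidence" (0 to 1); they miss things now and then, are a little off and sometimes report something else, mostly with a low value. They report only what shows in the picture. A call takes as long as a camera call. They do not tell look-alikes from the thing itself.
- cut_out(label, camera): "region" (384x512 bool, what is visible of it) and "extent" ([centre column, centre row, width, height] in pixels, round what is visible of it).
The state is a dict: "time": time; "q": joint angles; "joint_velocities": joint speeds; "joint_torque": joint torques, N m; "position": TCP position; "tool_rot": TCP orientation; "ft_force": force on the tool from outside, world axes, zero at the start; "moment": the same for the moment, N m; "grip_width": finger opening in m; "grip_force": force on a finger pad.
Only numpy, scipy, OpenCV 4.12 (cv2) and the standard library are available. Lean on these libraries where they do the work, as an engineer would, in place of code of your own. Each camera call takes 0.05 s, during which the arm holds its last target. There are 200 camera calls.

### The job

I have stripped down an old motor drive: put the four loose parts on the bench (capacitor, motor, heat sink and ring choke) back into stock, each in the red bin that already holds two of its kind. Set each one down gently, not dropped, flat on the bin's floor in front of the stock and the same way up as it, and leave the driver board and the breadboard where they are.

Things in the scene. Friction and masses are not known exactly. Their poses are not given: they have to be found in the camera images.
- capacitor: Loose screw-terminal capacitor: a plain black upright can 36 diameter x 60 high with a pale metal disc and two 5 mm screw terminals on top. About 80 g. Origin: centre of its underside; z up its axis. Grip anywhere on the can.
- motor: Loose outrunner motor standing on a cross-shaped aluminium mount: dark steel bell 36 mm diameter, 14 to 40 above the bench, copper coils under it, 5 mm shaft from 40 to 52. Mount 4 thick, four arms reaching 22 from the axis, diagonal to its x and y. About 110 g. Origin: centre of the underside; z up along the shaft. Grip it by the bell.
- heatsink: Loose bare-aluminium finned heat sink, 50 (x) x 36 (y) x 26 (z), seven upright fins running along x on a 6 mm base, fins up. About 65 g. Origin: centre of the underside. Grip it across its 36 mm width (along y) on the outer fins.
- choke: Loose ring choke lying flat: a grey toroid wound with copper, 50 outer diameter, 18 high, 14 mm hole. About 95 g. Origin: centre of the underside; z up. Grip it across the outer diameter.
- bin_capacitor: Red open-fronted stock bin, 160 (x) x 120 (y) x 46 mm, fixed; at its back (+x) end it holds two black capacitors, up to 68 mm above the bench. Origin: centre of its underside; x from front lip to back, z up. Walls 3 thick: lip 24 high, sides 26 at the front, 46 from x = -15, back 46. Floor top z = 3. Clear floor in front of the stock: x -77 to +18, y -57 to +57, middle (-30, 0).
- bin_motor: Red open-fronted stock bin, 160 (x) x 120 (y) x 46 mm, fixed; at its back (+x) end it holds two motors, up to 55 mm above the bench. Origin: centre of its underside; x from front lip to back, z up. Walls 3 thick: lip 24 high, sides 26 at the front, 46 from x = -15, back 46. Floor top z = 3. Clear floor in front of the stock: x -77 to +18, y -57 to +57, middle (-30, 0).
- bin_heatsink: Red open-fronted stock bin, 160 (x) x 120 (y) x 46 mm, fixed; at its back (+x) end it holds two heat sinks, up to 29 mm above the bench. Origin: centre of its underside; x from front lip to back, z up. Walls 3 thick: lip 24 high, sides 26 at the front, 46 from x = -15, back 46. Floor top z = 3. Clear floor in front of the stock: x -77 to +18, y -57 to +57, middle (-30, 0).
- bin_choke: Red open-fronted stock bin, 160 (x) x 120 (y) x 46 mm, fixed; at its back (+x) end it holds two ring chokes, up to 21 mm above the bench. Origin: centre of its underside; x from front lip to back, z up. Walls 3 thick: lip 24 high, sides 26 at the front, 46 from x = -15, back 46. Floor top z = 3. Clear floor in front of the stock: x -77 to +18, y -57 to +57, middle (-30, 0).
- driver_board: Green circuit board on brass posts over a plywood plate 90 (x) x 130 (y), 25 high, loose, lying to the robot's right of the parts, its long side ahead; to be left alone. Origin: centre of the plate's underside.
- breadboard: White plug-in breadboard 165 (x) x 55 (y) x 9, 14 mm high over its two black chips, loose, lying to the robot's left of the parts, its long side ahead; to be left alone. Origin: centre of its underside.
Mind the look-alikes: they are no part of the job. Leave any purple look-alike of the heatsink alone.

How it is judged:
By the outcome, as a careful person would: the job done as asked, in the order asked, and still so for the second after the job is handed in, with the robot touching nothing.
It also fails if it takes over 122 s, if anything falls off the work surface, if the arm or the gripper's body presses on something with over 40 N, if the wrist force passes 120 N, or if a joint passes its speed limit or range.

## Working session

There is one attempt and no reset: what is moved stays moved. The work goes in short steps, Python scripts to look and compute and a tool call to move; the robot and the scene stay as the last step left them, time stands still between calls to the robot, and variables do not carry over. Pictures are saved under pics/ and viewed, at most 14 in all, crops included, and the job is handed in when it is done.

Besides the shell and the picture viewer there is one more tool, called after ">>>" as name([rows], argument=value, ...), one row to a line, values as JSON. step_arm: Moves the arm, as the interface text tells. Its arguments: {"type":"object","properties":{"rows":{"type":"array"},"jaw":{"type":"number"},"squeeze":{"type":"number"}},"required":["rows"]}

```bash
mkdir -p pics; cat > h.py <<'E'
import numpy as np, cv2
from rig import get_obs, camera, hand_in, cut_out, robot
from scipy.spatial.transform import Rotation as R
def ext(c,o):
    if 'extrinsics' in c: return np.array(c['extrinsics'])
    T=np.eye(4);T[:3,:3]=R.from_quat(o['tool_rot']).as_matrix();T[:3,3]=o['position'];return T@np.array(c['mount'])
def cloud(c,o=None):
    h,w=c['depth'].shape;f=h/2/np.tan(np.radians(c['fov_y'])/2)
    v,u=np.mgrid[:h,:w];d=c['depth']
    P=np.stack([(u-c['cx'])/f*d,-(v-c['cy'])/f*d,-d,np.ones_like(d)],-1)
    W=(P@ext(c,o).T)[...,:3];W[d==0]=np.nan;return W
E
python3 - <<'E'
from h import *
print(robot, get_obs())
for n in ['top','scene']:
    c=camera(n);cv2.imwrite(f'pics/{n}0.png',c['pixels']);np.save(f'{n}.npy',cloud(c));print(n,c['fov_y'],[k for k in c])
    W=cloud(c)
    for l in ['capacitor','motor','heatsink','choke','bin_capacitor','bin_motor','bin_heatsink','bin_choke','driver_board','breadboard']:
        for r in cut_out(l,n):
            p=W[r['region']];print(l,round(r['confidence'],2),np.round(r['extent']),np.round(np.nanmedian(p,0),3),np.round(np.nanpercentile(p,98,axis=0),3),np.round(np.nanpercentile(p,2,axis=0),3))
E
```

```text
<Robot object at 0x7f5b4f15fe00> {'time': 0.0, 'q': array([-1.47851414e+00,  5.28488531e-01,  1.43391360e+00, -3.26892963e-05,
        1.18136956e+00, -1.78490359e-01]), 'joint_velocities': array([ 9.05046504e-04, -4.45838184e-05,  4.04189398e-04,  6.16842505e-04,
        7.41973550e-04,  5.40842358e-04]), 'joint_torque': array([ 9.57114789e-04, -4.40029299e+01, -1.76596963e+01,  6.32543396e-02,
        5.80909266e-02, -1.62031561e-04]), 'position': array([ 0.16717086, -0.60187218,  0.40375386]), 'tool_rot': array([ 9.90847841e-01,  1.34979144e-01,  3.18481060e-05, -1.08915808e-03]), 'ft_force': array([-0.85599892,  0.612081  ,  0.08994997]), 'moment': array([-0.05299059,  0.06234537, -0.04315671]), 'grip_force': 0.0, 'grip_width': 0.08691883539372723}
top 47.52706042996286 ['pixels', 'depth', 'fov_y', 'cx', 'cy', 'extrinsics']
capacitor 0.79 [372. 199.  12.  14.] [ 0.459 -0.282  0.06 ] [ 0.476 -0.269  0.067] [ 0.443 -0.302  0.015]
motor 0.63 [303. 201.  16.  17.] [ 0.451 -0.107  0.04 ] [ 0.467 -0.091  0.048] [ 0.436 -0.124  0.006]
heatsink 0.83 [155. 210.  20.  25.] [0.421 0.27
[... 1571 characters left out ...]
  22.  16.] [0.417 0.092 0.013] [0.439 0.115 0.018] [ 0.395  0.069 -0.003]
bin_capacitor 0.68 [154. 159.  69.  60.] [ 0.665 -0.281  0.014] [ 0.74  -0.215  0.063] [ 0.584 -0.338 -0.003]
bin_motor 0.84 [197. 204.  80.  61.] [ 0.63  -0.093  0.009] [ 0.706 -0.022  0.045] [ 0.549 -0.148 -0.002]
bin_heatsink 0.83 [266. 316.  88.  82.] [0.629 0.269 0.004] [0.707 0.333 0.045] [ 0.549  0.214 -0.003]
bin_choke 0.97 [222. 254.  81.  72.] [0.641 0.079 0.005] [0.717 0.148 0.045] [ 0.559  0.024 -0.003]
driver_board 0.93 [206. 104.  42.  38.] [ 0.447 -0.396  0.011] [ 0.485 -0.346  0.023] [ 0.404 -0.459 -0.   ]
breadboard 0.81 [364. 318.  67.  54.] [0.441 0.387 0.007] [0.516 0.414 0.011] [0.357 0.359 0.001]
```

```bash
python3 - <<'E'
import cv2
i=cv2.imread('pics/top0.png')[80:290,90:450];cv2.imwrite('pics/top_crop.png',cv2.resize(i,None,fx=2.2,fy=2.2,interpolation=cv2.INTER_CUBIC))
i=cv2.imread('pics/top0.png')[190:280,100:180];cv2.imwrite('pics/hs_crop.png',cv2.resize(i,None,fx=6,fy=6,interpolation=cv2.INTER_CUBIC))
E
```

```text
(no output)
```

View pics/top_crop.png

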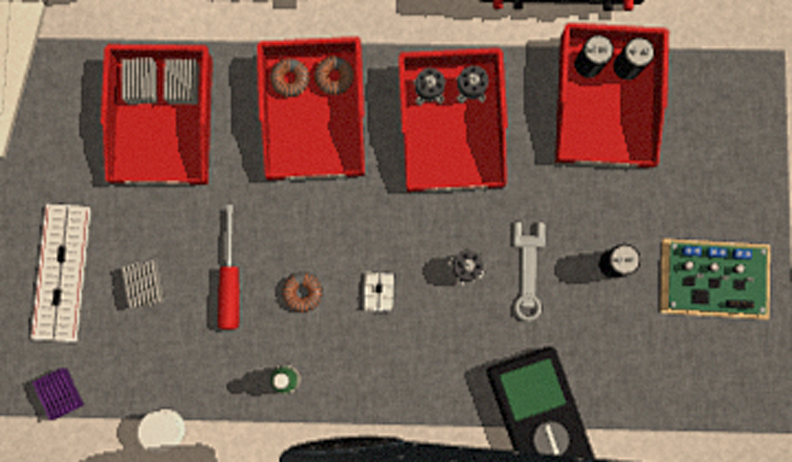

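View pics/hs_crop.png

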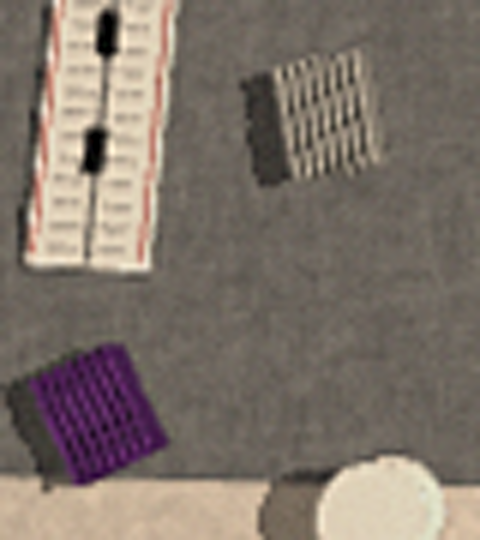

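The bare-metal fins at top (155,210) are the heat sink; the purple block at (119,259) is the look-alike, so I leave it. The capacitor is the black can at (372,199); the green can at about (219,252) is not part of the job. The motor is at (303,201) and the choke at (225,213).

```bash
python3 - <<'E'
from h import *
print(robot.tip_extent)
c={}
W={n:np.load(n+'.npy') for n in ['top','scene']}
def sel(n,x,y,rx,ry,z0,z1):
    P=W[n].reshape(-1,3);m=(abs(P[:,0]-x)<rx)&(abs(P[:,1]-y)<ry)&(P[:,2]>z0)&(P[:,2]<z1);return P[m]
def rect(P):
    r=cv2.minAreaRect((P[:,:2]*1000).astype(np.float32));return np.round(np.ravel(r[0])),np.round(r[1]),round(r[2],1)
for n in W:
    print(n)
    for l,x,y,z0,z1 in [('cap',.46,-.28,.045,.075),('motor',.452,-.107,.025,.045),('hs',.421,.283,.015,.035),('choke',.418,.09,.008,.03)]:
        P=sel(n,x,y,.035,.035,z0,z1);print(l,len(P),rect(P),P[:,:2].mean(0).round(3),np.percentile(P[:,2],95).round(3))
    for l,x,y in [('cap',.663,-.28),('motor',.628,-.09),('hs',.628,.272),('choke',.641,.083)]:
        P=sel(n,x,y,.098,.077,.018,.05);print('bin',l,len(P),rect(P))
E
```

```text
0.1822
top
cap 168 (array([ 460., -286.]), array([33., 33.]), 3.8) [ 0.46  -0.285] 0.066
motor 146 (array([ 451., -108.]), array([34., 35.]), 23.2) [ 0.451 -0.108] 0.044
hs 225 (array([423., 280.]), array([50., 37.]), 12.5) [0.423 0.28 ] 0.029
choke 235 (array([418.,  89.]), array([46., 47.]), 18.4) [0.418 0.089] 0.02
bin cap 838 (array([ 663., -280.]), array([126., 165.]), 88.2)
bin motor 899 (array([629., -89.]), array([166., 125.]), 3.9)
bin hs 1184 (array([629., 271.]), array([165., 128.]), 0.9)
bin choke 857 (array([640.,  82.]), array([165., 125.]), 3.9)
scene
cap 120 (array([ 459., -282.]), array([35., 33.]), 58.0) [ 0.461 -0.28 ] 0.063
motor 135 (array([ 450., -106.]), array([37., 33.]), 60.3) [ 0.452 -0.102] 0.042
hs 227 (array([422., 284.]), array([51., 35.]), 13.2) [0.422 0.284] 0.026
choke 209 (array([418.,  94.]), array([48., 44.]), 57.0) [0.419 0.094] 0.017
bin cap 877 (array([ 662., -277.]), array([130., 163.]), 87.2)
bin motor 1199 (array([628., -87.]), array([163., 130.]), 3.6)
bin hs 1502 (array([628., 273.]), array([164., 126.]), 0.3)
bin choke 987 (array([639.,  84.]), array([164., 128.]), 3.6)
```

>>> step_arm([
  [0.0366,0.0399,-0.008,0,0,-2.2],
  [0.0366,0.0399,-0.008,0,0,-2.2],
  [0.0366,0.0399,-0.008,0,0,-2.2],
  [0.0366,0.0399,-0.008,0,0,-2.2],
  [0.0366,0.0399,-0.008,0,0,-2.2],
  [0.0366,0.0399,-0.008,0,0,-2.2],
  [0.0366,0.0399,-0.008,0,0,-2.2],
  [0.0366,0.0399,-0.008,0,0,-2.2],
  [0,0,0,0,0,0],
  [0,0,0,0,0,0],
], jaw=0.062, squeeze=20)

```text
time: 2.35
position: [0.4601, -0.2832, 0.3409]
tool_rot: [1.0, -0.018, -0.0, 0.0]
ft_force: [-0.8, 0.1, -0.6]
grip_width: 0.0621
grip_force: 0.0
```

```bash
cat > w.py <<'E'
from h import *
import sys
# wrist look: name label z0 z1 (world band), prints object fit near the tool
def look(name,label,z0,z1,save=True,rad=.05,near=None):
    o=get_obs();c=camera('wrist');P=cloud(c,o)
    if save: cv2.imwrite(f'pics/{name}.png',c['pixels'])
    q=R.from_quat(o['tool_rot']).as_matrix();p=o['position']
    print('t',round(o['time'],2),'tcp',p.round(4),'yaw',np.degrees(np.arctan2(-q[0,1],q[1,1])).round(1)%180,'z',q[:,2].round(3))
    for r in cut_out(label,'wrist'):
        Q=P[r['region']];Q=Q[(Q[:,2]>z0)&(Q[:,2]<z1)]
        if len(Q)<20: continue
        s=cv2.minAreaRect((Q[:,:2]*1000).astype(np.float32));ce,ra=cv2.minEnclosingCircle((Q[:,:2]*1000).astype(np.float32))
        print(label,round(r['confidence'],2),np.round(r['extent']),len(Q),'rect',np.round(s[0],1),np.round(s[1],1),round(s[2],1),'circ',np.round(ce,1),round(ra,1),'ztop',np.percentile(Q[:,2],95).round(3))
if __name__=='__main__': look(sys.argv[1],sys.argv[2],float(sys.argv[3]),float(sys.argv[4]))
E
python3 w.py w1 capacitor .045 .08
```

```text
t 2.35 tcp [ 0.4601 -0.2832  0.3409] yaw 178.0 z [-0.    -0.001 -1.   ]
capacitor 0.59 [262. 186.  40.  48.] 1213 rect [ 458.3 -286.1] [33.5 34.4] 87.4 circ [ 457.9 -285.6] 17.8 ztop 0.065
```

View pics/w1.png

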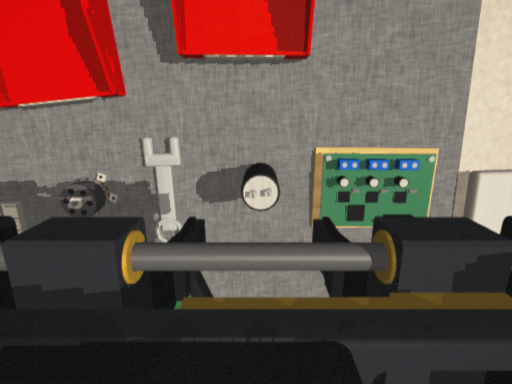

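The black can is at (262,186), between the fingers, with the wrench and driver board clear of them. I'll descend.

>>> step_arm([
  [-0.001,-0.0015,-0.035,0,0,0],
  [0,0,-0.035,0,0,0],
  [0,0,-0.03,0,0,0],
  [0,0,-0.02,0,0,0],
  [0,0,-0.019,0,0,0],
  [0,0,0,0,0,0],
])

```text
time: 3.2
position: [0.4579, -0.2856, 0.2008]
tool_rot: [1.0, -0.019, -0.001, -0.001]
ft_force: [-0.5, -0.6, 0.5]
grip_width: 0.0617
grip_force: 0.0
```

>>> step_arm([
  [0,0,0,0,0,0],
  [0,0,0,0,0,0],
  [0,0,0,0,0,0],
  [0,0,0,0,0,0],
  [0,0,0,0,0,0],
], jaw=0.0)

```text
time: 3.82
position: [0.4592, -0.2846, 0.2024]
tool_rot: [1.0, -0.018, 0.0, 0.0]
ft_force: [-0.7, 0.1, 4.9]
grip_width: 0.0356
grip_force: 20.0
```

>>> step_arm([
  [0,0,0.01,0,0,0],
  [0,0,0.03,0,0,0],
  [0,0,0.04,0,0,0],
  [0.0333,0.0015,0,0,0,0],
  [0.035,0.0015,0,0,0,0],
  [0.035,0.0015,0,0,0,0],
  [0.035,0.0015,0,0,0,0],
  [0.035,0.0015,0,0,0,0],
  [0,0,-0.025,0,0,0],
  [0,0,-0.025,0,0,0],
  [0,0,-0.015,0,0,0],
  [0,0,-0.005,0,0,0],
])

```text
time: 5.32
position: [0.6319, -0.2768, 0.2107]
tool_rot: [1.0, -0.018, -0.001, -0.001]
ft_force: [0.0, -0.1, -0.6]
grip_width: 0.0356
grip_force: 20.0
```

>>> step_arm([
  [0,0,-0.002,0,0,0],
  [0,0,-0.002,0,0,0],
  [0,0,-0.001,0,0,0],
  [0,0,-0.001,0,0,0],
  [0,0,0,0,0,0],
])

```text
time: 5.95
position: [0.6323, -0.277, 0.2059]
tool_rot: [1.0, -0.018, 0.0, 0.0]
ft_force: [-0.5, 0.7, -0.9]
grip_width: 0.0357
grip_force: 20.0
```

>>> step_arm([
  [0,0,-0.0005,0,0,0],
  [0,0,-0.0005,0,0,0],
  [0,0,-0.0003,0,0,0],
  [0,0,0,0,0,0],
])

```text
time: 6.45
position: [0.6324, -0.277, 0.2054]
tool_rot: [1.0, -0.018, 0.0, 0.0]
ft_force: [-1.8, 1.2, 5.1]
grip_width: 0.0355
grip_force: 20.0
```

>>> step_arm([
  [0,0,0,0,0,0],
  [0,0,0,0,0,0],
  [0,0,0,0,0,0],
  [0,0,0.02,0,0,0],
  [0,0,0.06,0,0,0],
  [0,0,0.06,0,0,0],
  [-0.0364,0.0344,0,0,0,1.2],
  [-0.0364,0.0344,0,0,0,1.2],
  [-0.0364,0.0344,0,0,0,1.2],
  [-0.0364,0.0344,0,0,0,1.2],
  [-0.0364,0.0344,0,0,0,1.2],
  [0,0,0,0,0,0],
], jaw=0.06)

```text
time: 7.95
position: [0.447, -0.1022, 0.3453]
tool_rot: [0.999, 0.035, -0.002, -0.001]
ft_force: [0.2, 0.3, -0.3]
grip_width: 0.0598
grip_force: 0.0
```

>>> step_arm([
  [0,0,0,0,0,0],
])

```text
time: 8.07
position: [0.4512, -0.1054, 0.3458]
tool_rot: [0.999, 0.034, 0.002, 0.001]
ft_force: [0.1, 0.0, -0.3]
grip_width: 0.06
grip_force: 0.0
```

```bash
python3 w.py w2 motor .02 .042
```

```text
t 8.07 tcp [ 0.4512 -0.1054  0.3458] yaw 3.9000000000000057 z [ 0.004 -0.002 -1.   ]
motor 0.97 [259. 182.  36.  44.] 965 rect [ 449.6 -107. ] [34.7 34.4] 5.0 circ [ 449.3 -107.2] 17.9 ztop 0.042
```

View pics/w2.png

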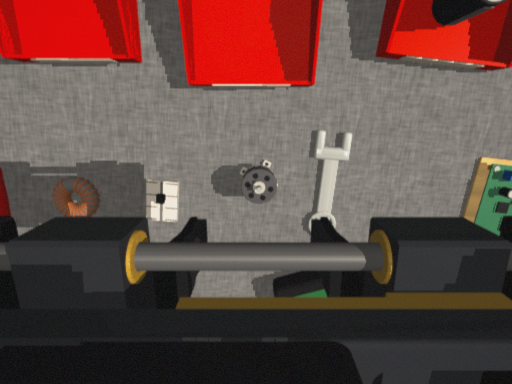

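>>> step_arm([
  [-0.0005,-0.001,-0.04,0,0,0],
  [0,0,-0.04,0,0,0],
  [0,0,-0.035,0,0,0],
  [0,0,-0.02,0,0,0],
  [0,0,-0.017,0,0,0],
  [0,0,0,0,0,0],
  [0,0,0,0,0,0],
])

```text
time: 9.05
position: [0.4505, -0.1066, 0.1927]
tool_rot: [0.999, 0.034, 0.001, 0.0]
ft_force: [0.1, 0.3, -0.4]
grip_width: 0.06
grip_force: 0.0
```

>>> step_arm([
  [0,0,0,0,0,0],
  [0,0,0,0,0,0],
  [0,0,0,0,0,0],
  [0,0,0,0,0,0],
  [0,0,0,0,0,0],
], jaw=0.0)

```text
time: 9.68
position: [0.4499, -0.106, 0.1928]
tool_rot: [0.999, 0.034, 0.0, 0.0]
ft_force: [-0.8, -0.0, 5.0]
grip_width: 0.0354
grip_force: 20.0
```

>>> step_arm([
  [0,0,0.01,0,0,0],
  [0,0,0.03,0,0,0],
  [0,0,0.04,0,0,0],
  [0.0297,0.0032,0,0,0,0],
  [0.0297,0.0032,0,0,0,0],
  [0.0297,0.0032,0,0,0,0],
  [0.0297,0.0032,0,0,0,0],
  [0.0297,0.0032,0,0,0,0],
  [0,0,-0.025,0,0,0],
  [0,0,-0.025,0,0,0],
  [0,0,-0.015,0,0,0],
  [0,0,-0.005,0,0,0],
])

```text
time: 11.18
position: [0.5979, -0.0899, 0.2016]
tool_rot: [0.999, 0.034, -0.001, -0.0]
ft_force: [-0.4, -0.5, -0.5]
grip_width: 0.0353
grip_force: 20.0
```

>>> step_arm([
  [0,0,-0.002,0,0,0],
  [0,0,-0.002,0,0,0],
  [0,0,-0.001,0,0,0],
  [0,0,-0.001,0,0,0],
  [0,0,-0.0005,0,0,0],
  [0,0,-0.0005,0,0,0],
  [0,0,0,0,0,0],
])

```text
time: 12.05
position: [0.5983, -0.09, 0.1959]
tool_rot: [0.999, 0.034, 0.0, 0.0]
ft_force: [-0.7, 1.1, 2.5]
grip_width: 0.0354
grip_force: 20.0
```

>>> step_arm([
  [0,0,-0.0004,0,0,0],
  [0,0,0,0,0,0],
])

```text
time: 12.3
position: [0.5983, -0.09, 0.1958]
tool_rot: [0.999, 0.034, 0.0, 0.0]
ft_force: [-1.2, 0.9, 5.5]
grip_width: 0.035
grip_force: 20.0
```

>>> step_arm([
  [0,0,0,0,0,0],
  [0,0,0,0,0,0],
  [0,0,0.02,0,0,0],
  [0,0,0.06,0,0,0],
  [0,0,0.06,0,0,0],
  [-0.0251,0.0531,0,0,0,1.3],
  [-0.0251,0.0531,0,0,0,1.3],
  [-0.0251,0.0531,0,0,0,1.3],
  [-0.0251,0.0531,0,0,0,1.3],
  [-0.0251,0.0531,0,0,0,1.3],
  [-0.0251,0.0531,0,0,0,1.3],
  [-0.0251,0.0531,0,0,0,1.1],
], jaw=0.06)

```text
time: 13.8
position: [0.4217, 0.2833, 0.3364]
tool_rot: [0.994, 0.112, 0.001, -0.0]
ft_force: [0.5, 1.0, -0.2]
grip_width: 0.06
grip_force: 0.0
```

>>> step_arm([
  [0,0,0,0,0,0],
  [0,0,0,0,0,0],
])

```text
time: 14.05
position: [0.4227, 0.2818, 0.3359]
tool_rot: [0.994, 0.112, 0.001, 0.0]
ft_force: [0.8, -0.0, 0.3]
grip_width: 0.0601
grip_force: 0.0
```

```bash
python3 w.py w3 heatsink .015 .035
```

```text
t 14.05 tcp [0.4227 0.2818 0.3359] yaw 12.900000000000006 z [ 0.002  0.    -1.   ]
heatsink 0.63 [257. 182.  41.  50.] 815 rect [420.  281.9] [50.2 35.9] 12.1 circ [420.7 282.3] 29.8 ztop 0.027
```

View pics/w3.png

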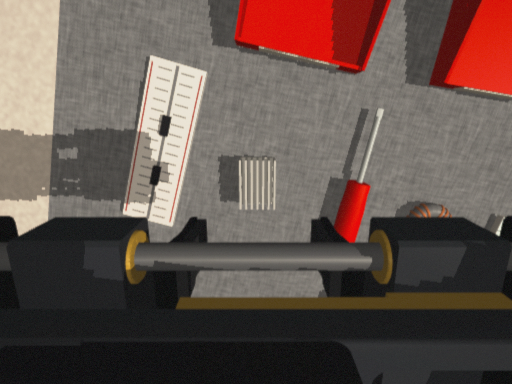

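>>> step_arm([
  [-0.0013,0.0005,-0.04,0,0,0],
  [0,0,-0.04,0,0,0],
  [0,0,-0.035,0,0,0],
  [0,0,-0.02,0,0,0],
  [0,0,-0.01,0,0,0],
  [0,0,-0.004,0,0,0],
  [0,0,0,0,0,0],
])

```text
time: 15.02
position: [0.4218, 0.2819, 0.1865]
tool_rot: [0.994, 0.111, 0.0, -0.0]
ft_force: [-1.1, -0.8, 0.3]
grip_width: 0.0599
grip_force: 0.0
```

>>> step_arm([
  [0,0,0,0,0,0],
  [0,0,0,0,0,0],
  [0,0,0,0,0,0],
  [0,0,0,0,0,0],
  [0,0,0,0,0,0],
], jaw=0.0)

```text
time: 15.65
position: [0.4213, 0.2823, 0.1864]
tool_rot: [0.994, 0.112, 0.0, -0.0]
ft_force: [-0.7, -0.0, 3.5]
grip_width: 0.036
grip_force: 20.0
```

>>> step_arm([
  [0,0,0.01,0,0,0],
  [0,0,0.03,0,0,0],
  [0,0,0.04,0,0,0],
  [0.0354,-0.002,0,0,0,-2.4],
  [0.0354,-0.002,0,0,0,-2.4],
  [0.0354,-0.002,0,0,0,-2.4],
  [0.0354,-0.002,0,0,0,-2.4],
  [0.0354,-0.002,0,0,0,-2.4],
  [0,0,-0.025,0,0,0],
  [0,0,-0.025,0,0,0],
  [0,0,-0.015,0,0,0],
  [0,0,-0.005,0,0,0],
])

```text
time: 17.15
position: [0.5979, 0.2721, 0.1951]
tool_rot: [1.0, 0.007, -0.001, 0.0]
ft_force: [0.1, -0.4, -0.8]
grip_width: 0.0358
grip_force: 20.0
```

>>> step_arm([
  [0,0,-0.002,0,0,0],
  [0,0,-0.002,0,0,0],
  [0,0,-0.001,0,0,0],
  [0,0,-0.001,0,0,0],
  [0,0,-0.0005,0,0,0],
  [0,0,-0.0005,0,0,0],
  [0,0,-0.0002,0,0,0],
  [0,0,0,0,0,0],
])

```text
time: 18.15
position: [0.5983, 0.2722, 0.1894]
tool_rot: [1.0, 0.007, 0.0, -0.0]
ft_force: [-1.1, 0.2, 4.5]
grip_width: 0.0361
grip_force: 20.0
```

>>> step_arm([
  [0,0,0,0,0,0],
  [0,0,0,0,0,0],
  [0,0,0.02,0,0,0],
  [0,0,0.06,0,0,0],
  [0,0,0.06,0,0,0],
  [-0.036,-0.0361,0,0,0,0.6],
  [-0.036,-0.0361,0,0,0,0.6],
  [-0.036,-0.0361,0,0,0,0.6],
  [-0.036,-0.0361,0,0,0,0.6],
  [-0.036,-0.0361,0,0,0,0.6],
  [0,0,0,0,0,0],
  [0,0,0,0,0,0],
], jaw=0.06)

```text
time: 19.65
position: [0.4193, 0.0916, 0.3299]
tool_rot: [0.999, 0.033, 0.002, 0.0]
ft_force: [0.1, 0.6, -0.2]
grip_width: 0.0598
grip_force: 0.0
```

```bash
python3 w.py w4 choke .008 .03
```

```text
t 19.65 tcp [0.4193 0.0916 0.3299] yaw 3.8000000000000114 z [ 0.004  0.    -1.   ]
choke 0.83 [257. 183.  46.  46.] 1534 rect [415.4  90. ] [47.  47.1] 0.8 circ [415.1  90.6] 24.7 ztop 0.018
```

View pics/w4.png

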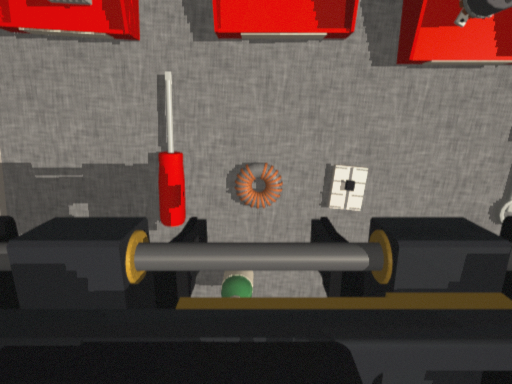

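>>> step_arm([
  [-0.0016,-0.001,-0.04,0,0,0],
  [0,0,-0.04,0,0,0],
  [0,0,-0.03,0,0,0],
  [0,0,-0.02,0,0,0],
  [0,0,-0.01,0,0,0],
  [0,0,-0.004,0,0,0],
  [0,0,0,0,0,0],
], jaw=0.07)

```text
time: 20.62
position: [0.4171, 0.0909, 0.185]
tool_rot: [0.999, 0.033, 0.0, 0.0]
ft_force: [0.0, 0.2, 0.4]
grip_width: 0.07
grip_force: 0.0
```

>>> step_arm([
  [0,0,0,0,0,0],
  [0,0,0,0,0,0],
  [0,0,0,0,0,0],
  [0,0,0,0,0,0],
  [0,0,0,0,0,0],
], jaw=0.0)

```text
time: 21.25
position: [0.4168, 0.0907, 0.1852]
tool_rot: [0.999, 0.033, 0.0, 0.0]
ft_force: [-1.0, 0.3, 4.8]
grip_width: 0.0494
grip_force: 20.0
```

>>> step_arm([
  [0,0,0.01,0,0,0],
  [0,0,0.03,0,0,0],
  [0,0,0.04,0,0,0],
  [0.0386,-0.0019,0,0,0,0],
  [0.0386,-0.0019,0,0,0,0],
  [0.0386,-0.0019,0,0,0,0],
  [0.0386,-0.0019,0,0,0,0],
  [0.0386,-0.0019,0,0,0,0],
  [0,0,-0.025,0,0,0],
  [0,0,-0.025,0,0,0],
  [0,0,-0.015,0,0,0],
  [0,0,-0.005,0,0,0],
])

```text
time: 22.75
position: [0.6092, 0.0812, 0.194]
tool_rot: [0.999, 0.033, -0.001, -0.0]
ft_force: [0.3, -0.6, -0.3]
grip_width: 0.0494
grip_force: 20.0
```

>>> step_arm([
  [0,0,-0.002,0,0,0],
  [0,0,-0.002,0,0,0],
  [0,0,-0.001,0,0,0],
  [0,0,-0.001,0,0,0],
  [0,0,-0.0005,0,0,0],
  [0,0,-0.0005,0,0,0],
  [0,0,-0.0002,0,0,0],
  [0,0,0,0,0,0],
])

```text
time: 23.75
position: [0.6097, 0.0812, 0.1883]
tool_rot: [0.999, 0.033, 0.0, 0.0]
ft_force: [-2.0, 0.8, 4.8]
grip_width: 0.0497
grip_force: 20.0
```

Contact again at about 5 N. I'll release it, rise and back away so the cameras can check everything.

>>> step_arm([
  [0,0,0,0,0,0],
  [0,0,0,0,0,0],
  [0,0,0.02,0,0,0],
  [0,0,0.06,0,0,0],
  [0,0,0.06,0,0,0],
  [-0.05,0,0.03,0,0,0],
  [-0.05,0,0.03,0,0,0],
  [-0.05,0,0,0,0,0],
  [-0.04,0,0,0,0,0],
  [0,0,0,0,0,0],
  [0,0,0,0,0,0],
], jaw=0.068)

```text
time: 25.12
position: [0.4206, 0.0812, 0.3888]
tool_rot: [0.999, 0.033, 0.002, 0.0]
ft_force: [0.2, -0.2, -0.3]
grip_width: 0.0682
grip_force: 0.0
```

```bash
python3 - <<'E'
from h import *
c=camera('top');W=cloud(c)
a=cv2.resize(c['pixels'][80:290,90:450],None,fx=2,fy=2,interpolation=cv2.INTER_CUBIC)
cv2.imwrite('pics/topE.png',a)
for l in ['driver_board','breadboard']:
    for r in cut_out(l,'top')[:1]: print(l,np.nanmedian(W[r['region']],0).round(3))
c=camera('scene');cv2.imwrite('pics/sceneE.png',cv2.resize(c['pixels'][80:380,90:420],None,fx=1.8,fy=1.8,interpolation=cv2.INTER_CUBIC))
P=W.reshape(-1,3)
for l,x,y in [('cap',.6323,-.277),('motor',.5983,-.09),('hs',.5983,.272),('choke',.6097,.081)]:
    Q=P[(abs(P[:,0]-x)<.035)&(abs(P[:,1]-y)<.035)&(P[:,2]>.014)]
    print(l,Q[:,:2].mean(0).round(3),np.percentile(Q[:,2],[50,90,98]).round(3))
E
```

```text
driver_board [ 0.444 -0.405  0.013]
breadboard [0.436 0.382 0.009]
cap [ 0.63  -0.275] [0.063 0.067 0.069]
motor [ 0.598 -0.091] [0.043 0.047 0.052]
hs [0.6  0.27] [0.025 0.03  0.033]
choke [0.61  0.079] [0.019 0.022 0.024]
```

View pics/topE.png

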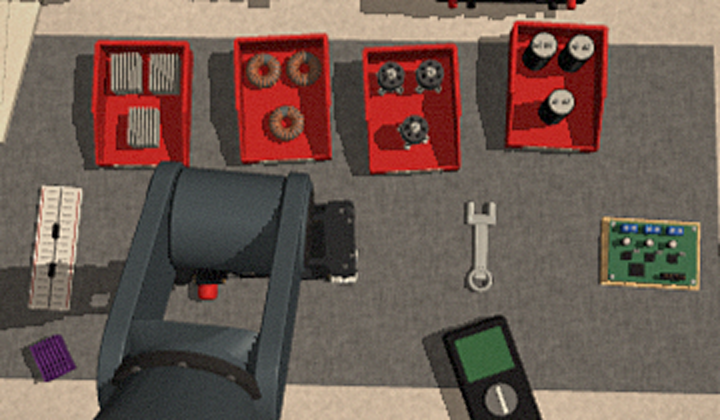

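View pics/sceneE.png

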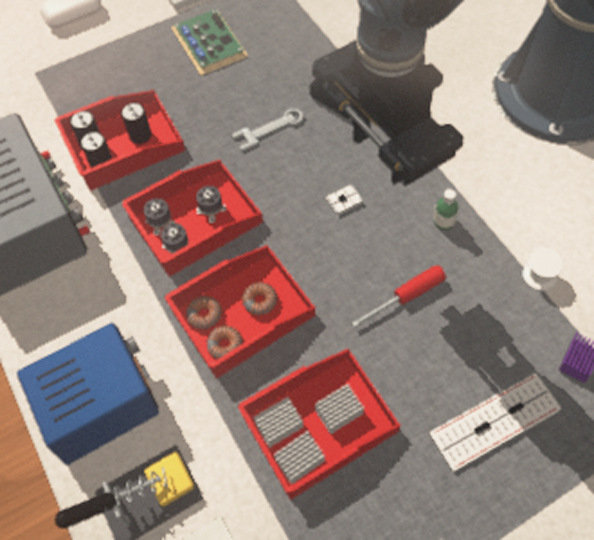

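Both pictures show all four parts standing upright in front of their stock: heat sink (143,127), choke (286,122), motor (413,130) and capacitor (560,105) in the top crop. The boards and the look-alikes have not moved.

```bash
python3 -c "
from rig import hand_in
print(hand_in())"
```

```text
the job is handed in; nothing more can be done
None
```

The capacitor, motor, heat sink and ring choke are each standing upright on the floor of their own red bin, in front of the stock; the driver board, breadboard and look-alikes were left where they were, and the job is handed in after about 25 s of robot time.

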